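# Find the weighted centrifuge canister and show it to the code reader

## Task

The two capped aluminium canisters standing in the white foam block look alike, but one is heavier: lift the left one (as seen from the robot) well clear of the block for a moment, set it back in its own nest and let go, then lift the right one the same way, and judge by the force which weighs more. Finish while holding the heavier one in the gripper, upright and still, centred over the round window of the flat code reader with its base about 5 cm above the glass, with the lighter one standing free in its own nest. Keep the canisters upright, do not touch the reader with them, and leave everything else where it is.

Things in the scene. Friction and masses are not known exactly. Their poses are not given: they have to be found in the camera images.
- can_left_mid (a point): Left closed aluminium centrifuge canister with ribbed grey cap: upright cylinder 44 mm in diameter (cap too), 84 mm tall; this point is its centre, 42 mm above its base, own z up. Weighs 190-210 g plus a hidden content: in one canister a steel slug (255-345 g), in the other a foam dummy (30 g); which is which changes. Starts within 5 mm of the centre of the left nest.
- can_right_mid (a point): Right closed aluminium centrifuge canister with ribbed grey cap: upright cylinder 44 mm in diameter (cap too), 84 mm tall; this point is its centre, 42 mm above its base, own z up. Weighs 190-210 g plus a hidden content: in one canister a steel slug (255-345 g), in the other a foam dummy (30 g); which is which changes. Starts within 5 mm of the centre of the right nest.
- can_left: the same left canister, origin at the centre of its base
- can_right: the same right canister, origin at the centre of its base
- block: fixed white foam block, 100 (own x) x 220 (own y) x 40 mm high, origin at the centre of its underside, with two round nests 116 mm apart along its own y (left-right as seen from the robot, turned by up to 20 degrees). It does not move. It may stand on the left or the right half of the bench.
- nest_left (a point): centre of the floor of the left nest (left as seen from the robot, on the block's own +y side): a round flat-bottomed recess 54 mm in diameter, 15 mm deep; the floor is 25 mm above the bench, the block's top 40 mm.
- nest_right (a point): centre of the floor of the right nest (right as seen from the robot, on the block's own -y side): a round flat-bottomed recess 54 mm in diameter, 15 mm deep; the floor is 25 mm above the bench, the block's top 40 mm.
- reader: fixed flat code reader that looks upward: white box 130 x 150 x 34 mm high with a round dark glass window in the middle of its top, origin at the centre of its underside. On the other half of the bench from the block.
- window (a point): centre of the reader's round window (52 mm across), on its top, 35 mm above the bench; own z points up
- cap_bowl: Bystander: small loose steel bowl, 50 mm across the rim, 35 mm high, between the foam block and the code reader; origin at the centre of its underside
- tip_box: Bystander: loose grey pipette-tip box with a clear lid, 90 x 125 x 66 mm high, left side; origin at the centre of its underside
- marker: Bystander: loose marker pen lying on the bench, 125 mm long, 16 mm thick, its length along its own x, near the robot; origin at the centre of its underside
- timer: Bystander: loose white bench timer, 60 x 75 x 22 mm high, right side; origin at the centre of its underside
Mind the look-alikes: they are no part of the job. Leave any red or turquoise look-alike of the can_right alone.

How it is judged:
By the outcome, as a careful person would: the job done as asked, in the order asked, and still so for the second after the job is handed in, while the arm keeps its last pose, push and grip.
It also fails if it takes over 69 s, if anything falls off the work surface, if the arm or the gripper's body presses on something with over 40 N, if the wrist force passes 120 N, or if a joint passes its speed limit or range.

## Robot

A 6-joint arm with a two-finger parallel gripper is mounted at the origin on the work surface. World frame = base frame: x ahead of the robot, y to its left, z up, the work surface at z = 0. Lengths are in mm, angles in rad, forces in N, time in s.
With the tool pointing down it reaches from about 350 to 775 mm from the base axis. Payload 7.3 kg.
Tool frame: the origin (TCP) lies at the very end of the fingers, on their centre line; the grasp point (between the pads) lies 19 mm behind it; x points along the fingers, y is the direction in which the jaws open and shut, and the axes are right-handed (so a half turn about x gives the same grasp; the last joint's range is limited). The gripper opens to 92 mm and grips with 3 to 60 N. Pads are 19 mm wide; open, the fingers measure 130 mm over their backs; the gripper's body (75 mm by 190 mm) begins 47 mm behind the grasp point.
Start: joints at [-1.453, 0.342, 1.524, -0, 1.275, -0.146], TCP at [136.916, -506.852, 226.741] pointing down, gripper open.
Joint ranges: [-2.53, 2.53], [-0.77, 2.02], [0.04, 2.7], [-1, 4.14], [0.28, 2.66], [-3.11, 3.11]. Speed limits (rad/s): [2.57, 2.57, 3.14, 3.14, 3.14, 3.14].

## Interface

Orientations are given as [roll, pitch, yaw] about the fixed x, y, z axes, in that order (R = Rz(yaw) Ry(pitch) Rx(roll)).
In Python, from plant import bot gives the robot as it stands.
- The arm moves only by the tool step_arm, never from a script. Its argument "targets" is a list that holds one entry, the list of rows, each a list of 4 numbers: the shift along the tool's x, y, z in m, then the turn about the tool's x in degrees. A call has exactly 5 rows; each row is the pose to reach, as a shift and turn from the pose measured when the call began, along the tool's axes at that moment; what a row does not reach only later rows make up. A row lasts 1/12 s, in which the tool goes at most 41.7 mm and 7.16 degrees, less where a joint would pass 70% of its speed; a pose out of reach is approached as far as the arm can. A call with a gripper value outside its range is refused whole. "jaw" is the closure, from 0 (fully open) to 1 (shut), set as the call begins (left out, the last holds). The fingers move at their own pace and stop on an object; the grip force is fixed at half the most. Time passes only in rows, so rows that repeat a pose let the fingers close, or fill a call up. It gives the time, the measured TCP pose, the force and the opening at its end, in the units of the state.
- bot.get_obs(): the state, without advancing time (a new reading comes with each control period).
- bot.capture(name): name is "scene" or "top" or "wrist"; returns a dict with "color" (480x640x3 uint8, red, green, blue), "depth" (480x640 float32, mm along the optical axis (not along the pixel's ray), 0 where there is no reading), "fov_y" (degrees; the focal length in pixels is half the picture's height over the tangent of half this angle, whatever the lens; pixels are square), "cx", "cy" (the principal point, pixels), "dist_coeffs" ([k1, k2, p1, p2, k3] as OpenCV has them; the pictures are not rectified), "rvec" (rotation vector, rad) and "tvec" (3), from world to camera coordinates, as OpenCV has them. Camera axes: x right, y down, z forward; pixel columns grow to the right and rows downward; lengths in mm; the calibration is good to about 2 mm. A picture is of the moment at which its call begins.
- bot.close_job(): hands the job in, once; it reports no verdict.
The state is a dict: "time": time; "joint_positions": joint angles; "dq": joint speeds; "tau": joint torques, N m; "tool_pos": TCP position; "tcp_rot": TCP orientation; "contact_force": force on the tool from outside, world axes, zero at the start; "moment": the same for the moment, N m; "grip_width": finger opening in mm.
Only numpy, scipy, OpenCV 4.12 (cv2) and the standard library are available. Lean on these libraries where they do the work, as an engineer would, in place of code of your own. Each camera call takes 0.05 s, during which the arm holds its last target. There are 200 camera calls.

## Working session

There is one attempt and no reset: what is moved stays moved. The work goes in short steps, Python scripts to look and compute and a tool call to move; the robot and the scene stay as the last step left them, time stands still between calls to the robot, and variables do not carry over. Pictures are saved under pics/ and viewed, about 8 in all and at most 12, crops included, and the job is handed in when it is done.

Besides the shell and the picture viewer there is one more tool, called after "Emit:" in YAML: its name, and indented under it one key for each argument. step_arm: Moves the arm, as the interface text tells. Its arguments: {"type":"object","properties":{"targets":{"type":"array","items":{"type":"array","items":{"type":"array","items":{"type":"number"}}}},"jaw":{"type":"number"}},"required":["targets"]}

```bash
mkdir -p pics; ls
cat > h.py <<'E'
import numpy as np, cv2
from plant import bot
from scipy.spatial.transform import Rotation as Rn
def K(c):
    f=240/np.tan(np.radians(c["fov_y"])/2)
    return np.array([[f,0,c["cx"]],[0,f,c["cy"]],[0,0,1.]])
def ray(c,px):
    p=cv2.undistortPoints(np.array(px,float).reshape(-1,1,2),K(c),np.array(c["dist_coeffs"],float)).reshape(-1,2)
    R=cv2.Rodrigues(np.array(c["rvec"],float))[0]; o=-R.T@np.array(c["tvec"],float).ravel()
    return o,np.c_[p,np.ones(len(p))]@R
def onplane(c,px,z):
    o,d=ray(c,px); return o+d*((z-o[2])/d[:,2])[:,None]
def proj(c,P):
    return cv2.projectPoints(np.array(P,float).reshape(-1,1,3),np.array(c["rvec"],float),np.array(c["tvec"],float),K(c),np.array(c["dist_coeffs"],float))[0].reshape(-1,2)
def snap(n,f):
    c=bot.capture(n); cv2.imwrite("pics/"+f+".png",c["color"][...,::-1]); np.save("pics/"+f+".npy",c,allow_pickle=True); return c
def load(f): return np.load("pics/"+f+".npy",allow_pickle=True).item()
E
python3 - <<'E'
from h import *
o=bot.get_obs();print(o)
a=snap("scene","s0");b=snap("top","t0")
for c in(a,b): print({k:c[k] for k in c if k not in("color","depth")})
E
```

```text
pics
{'time': 0.0, 'joint_positions': array([-1.45298300e+00,  3.42734339e-01,  1.52498896e+00, -1.44988933e-05,
        1.27540727e+00, -1.45966655e-01]), 'dq': array([-0.00017071, -0.00138694, -0.00094641,  0.00258677,  0.00216554,
        0.00033028]), 'tau': array([-4.38348679e-04, -4.31243920e+01, -2.44222856e+01,  7.18801282e-02,
        5.60044439e-02, -1.52467323e-04]), 'tool_pos': array([ 136.8709432 , -506.43250405,  226.04872853]), 'tcp_rot': array([-1.70774818,  1.56925834,  1.69762869]), 'contact_force': array([-0.80033357, -0.81367872,  1.07768656]), 'moment': array([-0.0025159 , -0.01630762, -0.02350116]), 'grip_width': 91.83738027793592}
{'fov_y': 45.50794631685689, 'cx': 316.7082465202656, 'cy': 241.40684107121362, 'dist_coeffs': array([-0.15966639,  0.        ,  0.        ,  0.        ,  0.        ]), 'rvec': array([ 2.09088082,  0.89412868, -0.40985353]), 'tvec': array([-350.96858823, -139.82134318, 1654.70925334])}
{'fov_y': 43.47458167981457, 'cx': 319.87640944069585, 'cy': 237.1590045365822, 'dist_coeffs': array([-0.06286425,  0.        ,  0.        ,  0.        ,  0.        ]), 'rvec': array([ 2.15822598, -2.16041008,  0.18205536]), 'tvec': array([  -9.49089496,  496.96778642, 1438.92193501])}
```

View pics/t0.png

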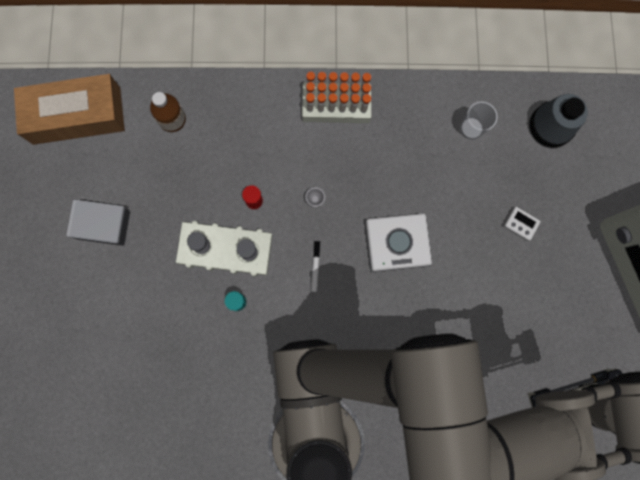

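View pics/s0.png

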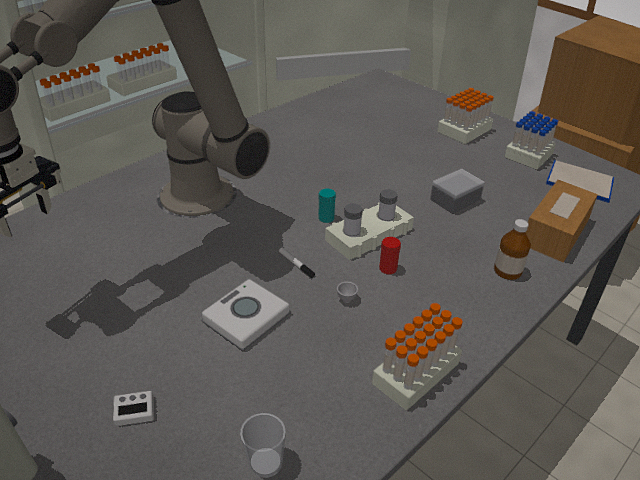

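The top view shows the foam block at (224,248), with grey-capped cans at (199,242) on the left and (247,250) on the right. The reader window is at (399,241), the bowl at (315,197) and the marker at (317,265).

Things that could be mistaken for the cans: red can (252,196), turquoise can (234,300), bottle (165,108), and the grey bowl. By the description, I choose the two grey caps in the white block.

Run:
```python
from h import *
c=load("t0");col=c["color"];hsv=cv2.cvtColor(col,cv2.COLOR_RGB2HSV)
def blob(m,x0,y0,x1,y1):
    k=np.zeros_like(m);k[y0:y1,x0:x1]=m[y0:y1,x0:x1]
    n,l,s,ce=cv2.connectedComponentsWithStats(k); i=1+np.argmax(s[1:,4]); return s[i],ce[i],(l==i).astype(np.uint8)
V=hsv[...,2];S=hsv[...,1]
cap=((V<135)).astype(np.uint8)
for n,b in(("L",(185,226,213,256)),("R",(234,237,262,264))):
    s,ce,m=blob(cap,*b); q=cv2.minEnclosingCircle(np.argwhere(m)[:,::-1].astype(np.float32)); print(n,s,ce,q,onplane(c,q[0],109))
s,ce,m=blob((V>170).astype(np.uint8),165,210,285,285);r=cv2.minAreaRect(np.argwhere(m)[:,::-1].astype(np.float32));print("block",s,r)
bp=onplane(c,cv2.boxPoints(r),40);print(bp.round(1),bp.mean(0))
s,ce,m=blob((V<160).astype(np.uint8),382,224,416,257);print("win",s,ce,onplane(c,ce,35))
s,ce,m=blob((V>170).astype(np.uint8),360,205,440,280);r=cv2.minAreaRect(np.argwhere(m)[:,::-1].astype(np.float32));print("reader",onplane(c,cv2.boxPoints(r),34).mean(0),onplane(c,cv2.boxPoints(r),34).round())
for n,lo,z in(("red",(170,12),109-25),("teal",(80,100),84)):
    H=hsv[...,0]; m=((S>120)&((H>170)|(H<5) if n=="red" else (H>78)&(H<105))).astype(np.uint8)
    s,ce,m=blob(m,200,170,300,320);print(n,s,ce,onplane(c,ce,84))
print("bowl",onplane(c,(315,197),35),"marker",onplane(c,[(317,242),(314,290)],8))
cr=cv2.resize(col[180:320,160:300],None,fx=4,fy=4,interpolation=cv2.INTER_CUBIC);cv2.imwrite("pics/cr.png",cr[...,::-1])
```

```text
L [187 231  24  24 407] [198.41523342 242.25307125] ((198.5, 242.5), 12.349188804626465) [[473.6863784  273.30635753 109.        ]]
R [237 238  21  24 380] [246.64210526 249.25263158] ((246.78302001953125, 249.0660400390625), 12.138237953186035) [[458.44051676 161.24441656 109.        ]]
block [ 177  222   94   53 2740] ((223.2565155029297, 247.533447265625), (89.80449676513672, 44.79446792602539), 7.4314093589782715)
[[430.6 339.1  40. ]
 [539.6 328.3  40. ]
 [511.1 110.2  40. ]
 [402.5 123.3  40. ]] [470.94608139 225.23632789  40.        ]
win [385 227  28  29 622] [398.86655949 241.11254019] [[ 487.38393648 -204.30548513   35.        ]]
reader [ 486.54192555 -205.4897086    34.        ] [[ 540. -129.   34.]
 [ 555. -272.   34.]
 [ 433. -281.   34.]
 [ 419. -140.   34.]]
red [242 185  20  24 356] [251.98314607 196.50561798] [[587.91123487 153.10880801  84.        ]]
teal [225 291  21  20 307] [234.59609121 300.51791531] [[340.76383307 190.38889778  84.        ]]
bowl [[597.42093661   1.77571196  35.        ]] marker [[488.72026449  -3.50648508   8.        ]
 [369.29623021   4.15340469   8.        ]]
```

View pics/cr.png

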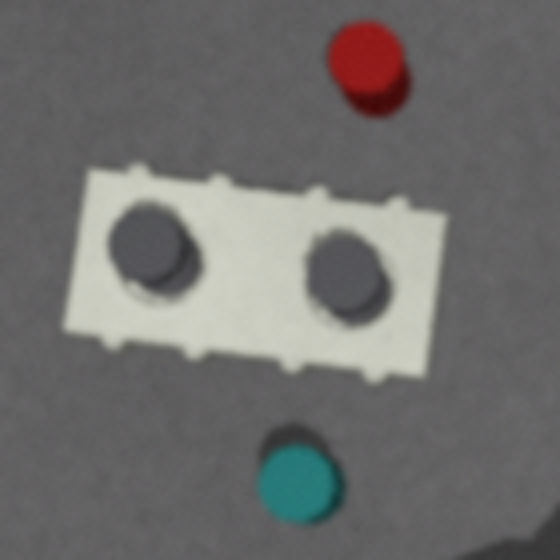

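```bash
cat >> h.py <<'E'
def state():
    o=bot.get_obs();R=Rn.from_euler("xyz",o["tcp_rot"]).as_matrix();return o,R
def go(P):
    o,R=state();d=np.array(P)-o["tool_pos"];print("t",round(o["time"],2),"pos",o["tool_pos"].round(1),"shift mm tool",(R.T@d).round(1),"world",d.round(1),"n",np.linalg.norm(d).round())
E
python3 - <<'E'
from h import *
o,R=state();print(R.round(3));go([430,-330,230])
c=load("t0")
L,Rr=onplane(c,[(197.2,240.8),(246.2,248.2)],109);print(L,Rr)
print(proj(c,[[487,-204,35]]))
E
```

```text
[[-0.     0.261 -0.965]
 [ 0.001 -0.965 -0.261]
 [-1.    -0.001 -0.   ]]
t 0.1 pos [ 136.9 -506.5  226.1] shift mm tool [  -3.7  -93.9 -329. ] world [293.1 176.5   3.9] n 342.0
[477.65992575 276.42239018 109.        ] [460.45951786 162.62134316 109.        ]
[[398.74639957 241.26715814]]
```

Emit:
step_arm:
  targets:
    - [[0,-0.011,-0.038,0],[0,-0.022,-0.076,0],[0,-0.033,-0.114,0],[0,-0.044,-0.152,0],[0,-0.055,-0.19,0]]
  jaw: 0

```text
time: 0.52
tool_pos: [307.1, -402.5, 226.0]
tcp_rot: [-1.586, 1.569, 1.819]
contact_force: [0.9, -0.8, 0.9]
grip_width: 91.9
```

Emit:
step_arm:
  targets:
    - [[0,-0.011,-0.038,0],[0,-0.022,-0.076,0],[0,-0.033,-0.114,0],[0,-0.06,-0.13,0],[0,-0.1,-0.14,0]]

```text
time: 0.93
tool_pos: [418.4, -269.2, 225.2]
tcp_rot: [-1.699, 1.569, 1.706]
contact_force: [0.2, 1.0, -0.2]
grip_width: 91.9
```

Emit:
step_arm:
  targets:
    - [[0,-0.037,-0.0145,0],[0,-0.074,-0.029,0],[0,-0.111,-0.0435,0],[0,-0.148,-0.058,0],[0,-0.185,-0.0725,0]]

```text
time: 1.35
tool_pos: [439.7, -69.7, 225.4]
tcp_rot: [-1.54, 1.569, 1.865]
contact_force: [1.0, -0.3, 0.3]
grip_width: 91.8
```

Emit:
step_arm:
  targets:
    - [[0,-0.037,-0.0145,0],[0,-0.074,-0.029,0],[0,-0.111,-0.0435,0],[0,-0.148,-0.058,0],[0,-0.185,-0.0725,0]]

```text
time: 1.77
tool_pos: [461.0, 129.8, 225.6]
tcp_rot: [-1.352, 1.569, 2.054]
contact_force: [0.9, -0.3, 0.2]
grip_width: 91.7
```

Emit:
step_arm:
  targets:
    - [[0,-0.037,-0.0145,0],[0,-0.074,-0.029,0],[0,-0.111,-0.0435,0],[0,-0.14,-0.055,0],[0,-0.14,-0.055,0]]

```text
time: 2.18
tool_pos: [477.3, 284.4, 225.1]
tcp_rot: [-1.464, 1.567, 1.946]
contact_force: [-0.8, 0.1, 0.9]
grip_width: 91.8
```

Run:
```python
from h import *
go([477,277,90]);o,R=state();print(R.round(3),o["joint_positions"].round(2))
c=snap("wrist","w0")
P=proj(c,[[477.7,276.4,109],[460.5,162.6,109]]);print(P)
```

```text
t 2.18 pos [477.3 284.4 225.1] shift mm tool [135.    7.6   2.1] world [  -0.3   -7.4 -135.1] n 135.0
[[-0.001  0.265 -0.964]
 [ 0.004 -0.964 -0.265]
 [-1.    -0.004  0.   ]] [0.4  0.4  1.44 0.   1.3  1.7 ]
[[333.99112093 239.45038517]
 [468.03685761 297.31954747]]
```

View pics/w0.png

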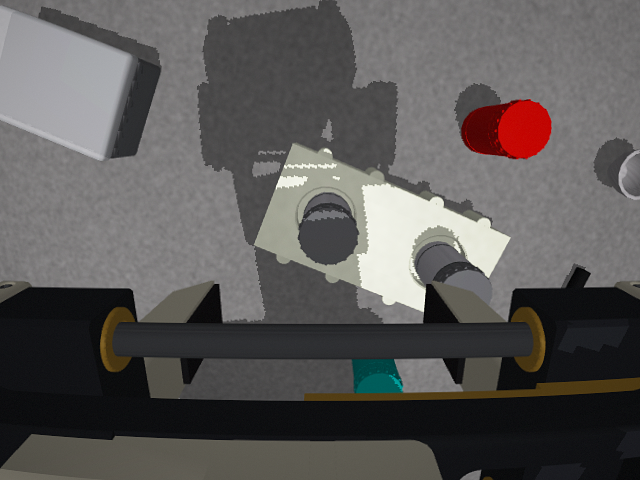

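The wrist view shows the left cap at about (328,237), its nest rim around (326,216), and the right cap at (466,290) partly hidden behind a finger. The prediction was within a few mm.

Run:
```python
from h import *
c=load("w0")
print(onplane(c,[(328,236.5)],109),onplane(c,[(326,216),(438.5,256)],40))
for P in([477.7,276.4],):
    a=np.linspace(0,6.28,9); 
D=c["depth"];uv=np.argwhere((D>50))[:,::-1][::1]
o,d=ray(c,uv);R=cv2.Rodrigues(np.array(c["rvec"]))[0]
z=D[uv[:,1],uv[:,0]];X=o+d*z[:,None]
for n,cx,cy in(("L",477,277),("R",460,163)):
    m=(abs(X[:,2]-109)<4)&(np.hypot(X[:,0]-cx,X[:,1]-cy)<35);q=cv2.minEnclosingCircle(X[m,:2].astype(np.float32));print(n,m.sum(),q,X[m].mean(0),np.percentile(X[m,:2],[2,98],axis=0))
```

```text
[[478.69516765 281.26905571 109.        ]] [[479.55802778 282.64730014  40.        ]
 [470.86209295 170.23079065  40.        ]]
L 2717 ((478.68743896484375, 281.1814880371094), 23.071868896484375) [479.40095936 281.4330852  108.52059203] [[459.32870152 261.54167654]
 [498.90237259 301.12413805]]
R 980 ((465.59442138671875, 165.27423095703125), 22.264883041381836) [472.60950386 164.84286096 108.44786405] [[461.94360181 145.11697804]
 [482.40777922 184.92495527]]
```

Emit:
step_arm:
  targets:
    - [[0.02,0.002,-0.0005,0],[0.05,0.004,-0.001,0],[0.08,0.004,-0.001,0],[0.11,0.004,-0.001,0],[0.12,0.004,-0.001,0]]

```text
time: 2.65
tool_pos: [476.4, 276.3, 100.8]
tcp_rot: [-0.111, 1.561, -2.985]
contact_force: [-0.3, -0.5, -1.0]
grip_width: 92.0
```

Run:
```python
from h import *
go([479,281,62]);c=snap("wrist","w1");print(proj(c,[[479,281,109]]))
```

```text
t 2.65 pos [476.4 276.3 100.8] shift mm tool [38.8 -3.8 -4.1] world [  2.6   4.7 -38.8] n 39.0
[[313.86187257 303.63877079]]
```

View pics/w1.png

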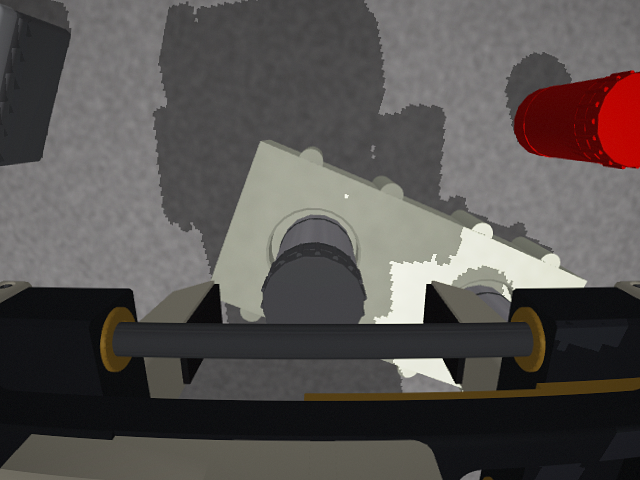

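The cap is centred at about column 314, matching the estimate. I'll correct by about 5 mm, finish descending and close.

Emit:
step_arm:
  targets:
    - [[0.005,-0.003,-0.003,0],[0.016,-0.004,-0.004,0],[0.027,-0.004,-0.004,0],[0.038,-0.004,-0.004,0],[0.038,-0.004,-0.004,0]]

```text
time: 3.12
tool_pos: [477.8, 280.8, 60.8]
tcp_rot: [-0.047, 1.558, -2.922]
contact_force: [-0.6, 0.0, 0.2]
grip_width: 91.8
```

Emit:
step_arm:
  targets:
    - [[0,0,0,0],[0,0,0,0],[0,0,0,0],[0,0,0,0],[0,0,0,0]]

```text
time: 3.53
tool_pos: [478.0, 280.9, 61.3]
tcp_rot: [-0.061, 1.559, -2.936]
contact_force: [0.3, -0.6, -0.3]
grip_width: 92.1
```

Run:
```python
from h import *
go([479,281,62]);print(state()[1].round(3))
```

```text
t 3.53 pos [478.  280.9  61.3] shift mm tool [-0.7  0.1 -0.9] world [1.  0.1 0.7] n 1.0
[[-0.012  0.264 -0.965]
 [-0.002 -0.965 -0.264]
 [-1.    -0.001  0.012]]
```

Emit:
step_arm:
  targets:
    - [[0,0,0,0],[0,0,0,0],[0,0,0,0],[0,0,0,0],[0,0,0,0]]
  jaw: 1

```text
time: 3.95
tool_pos: [478.0, 280.9, 61.3]
tcp_rot: [-0.058, 1.559, -2.933]
contact_force: [-0.7, 0.1, 0.7]
grip_width: 63.1
```

Emit:
step_arm:
  targets:
    - [[0,0,0,0],[0,0,0,0],[0,0,0,0],[0,0,0,0],[0,0,0,0]]

```text
time: 4.37
tool_pos: [478.0, 280.9, 61.3]
tcp_rot: [-0.058, 1.559, -2.932]
contact_force: [-0.4, -1.0, -0.4]
grip_width: 43.2
```

Emit:
step_arm:
  targets:
    - [[0,0,0,0],[0,0,0,0],[0,0,0,0],[0,0,0,0],[0,0,0,0]]

```text
time: 4.78
tool_pos: [478.0, 280.8, 61.3]
tcp_rot: [-0.056, 1.559, -2.931]
contact_force: [0.1, -0.5, -0.4]
grip_width: 43.1
```

Emit:
step_arm:
  targets:
    - [[-0.01,0,0,0],[-0.025,0,0,0],[-0.04,0,0,0],[-0.06,0,0,0],[-0.08,0,-0.001,0]]

```text
time: 5.2
tool_pos: [479.3, 281.1, 142.2]
tcp_rot: [-0.038, 1.557, -2.913]
contact_force: [0.4, -0.3, -1.5]
grip_width: 43.3
```

Emit:
step_arm:
  targets:
    - [[0,0,0,0],[0,0,0,0],[0,0,0,0],[0,0,0,0],[0,0,0,0]]

```text
time: 5.62
tool_pos: [478.6, 280.8, 140.9]
tcp_rot: [-0.014, 1.555, -2.889]
contact_force: [-0.6, 0.5, -1.1]
grip_width: 43.1
```

Emit:
step_arm:
  targets:
    - [[0,0,0,0],[0,0,0,0],[0,0,0,0],[0,0,0,0],[0,0,0,0]]

```text
time: 6.03
tool_pos: [478.6, 280.8, 140.8]
tcp_rot: [-0.012, 1.555, -2.887]
contact_force: [-0.7, -0.0, -1.7]
grip_width: 43.4
```

Run:
```python
from h import *
F=[]
for i in range(4):
    o,R=state();F.append(np.r_[o["contact_force"],o["tau"][1:3]]); c=bot.capture("top")
print(np.array(F).round(2));go([478,281,62]);print(o["grip_width"],R.round(3))
c=snap("scene","s1");cv2.imwrite("pics/s1c.png",cv2.resize(c["color"][110:290,280:460],None,fx=3,fy=3)[...,::-1])
```

```text
[[-7.300e-01 -1.000e-02 -1.660e+00 -4.943e+01 -2.298e+01]
 [ 2.300e-01 -7.300e-01 -2.550e+00 -4.945e+01 -2.300e+01]
 [-5.800e-01 -2.400e-01 -2.710e+00 -4.947e+01 -2.302e+01]
 [ 1.070e+00  3.200e-01 -2.420e+00 -4.948e+01 -2.302e+01]]
t 6.23 pos [478.6 280.8 140.9] shift mm tool [78.9 -0.3 -0.7] world [ -0.6   0.2 -78.9] n 79.0
43.440359026802184 [[-0.016  0.264 -0.964]
 [-0.004 -0.965 -0.264]
 [-1.    -0.     0.016]]
```

View pics/s1c.png

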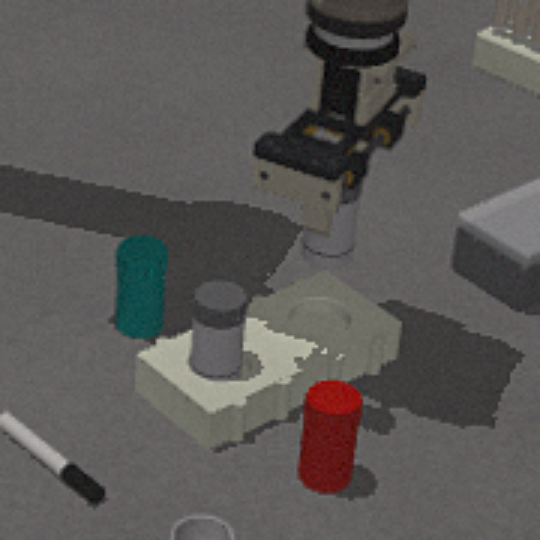

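The left can is lifted clear and reads about -2.2 N, roughly 225 g, which points to the foam dummy. Next I set it back.

Emit:
step_arm:
  targets:
    - [[0.015,0,-0.001,0],[0.03,0,-0.001,0],[0.045,0,-0.001,0],[0.055,0,-0.001,0],[0.055,0,-0.001,0]]

```text
time: 6.7
tool_pos: [477.4, 280.3, 83.8]
tcp_rot: [0.014, 1.551, -2.861]
contact_force: [-0.3, -0.1, -2.9]
grip_width: 43.3
```

Run:
```python
from h import *
go([478.3,281,61.5]);print(state()[1].round(3)[:,0])
```

```text
t 6.7 pos [477.4 280.3  83.8] shift mm tool [22.3 -0.4 -1.5] world [  0.9   0.7 -22.3] n 22.0
[-0.019 -0.006 -1.   ]
```

Emit:
step_arm:
  targets:
    - [[0.005,0,-0.001,0],[0.011,0,-0.0015,0],[0.016,0,-0.0015,0],[0.02,0,-0.0015,0],[0.0225,0,-0.0015,0]]

```text
time: 7.12
tool_pos: [478.4, 280.5, 61.2]
tcp_rot: [0.016, 1.55, -2.859]
contact_force: [-6.4, -3.6, 26.7]
grip_width: 43.4
```

Emit:
step_arm:
  targets:
    - [[0,0,0,0],[0,0,0,0],[0,0,0,0],[0,0,0,0],[0,0,0,0]]

```text
time: 7.53
tool_pos: [478.5, 280.6, 61.4]
tcp_rot: [0.014, 1.551, -2.861]
contact_force: [-0.5, -0.9, -0.4]
grip_width: 43.3
```

Emit:
step_arm:
  targets:
    - [[0,0,0,0],[0,0,0,0],[0,0,0,0],[0,0,0,0],[0,0,0,0]]
  jaw: 0

```text
time: 7.95
tool_pos: [478.5, 280.6, 61.4]
tcp_rot: [0.014, 1.551, -2.861]
contact_force: [0.2, 0.4, -0.6]
grip_width: 72.3
```

Emit:
step_arm:
  targets:
    - [[0,0,0,0],[0,0,0,0],[0,0,0,0],[0,0,0,0],[0,0,0,0]]

```text
time: 8.37
tool_pos: [478.5, 280.6, 61.4]
tcp_rot: [0.011, 1.551, -2.863]
contact_force: [-0.4, -0.3, -0.2]
grip_width: 91.9
```

Emit:
step_arm:
  targets:
    - [[-0.02,0,0,0],[-0.045,0,0,0],[-0.07,0,0,0],[-0.085,0,0,0],[-0.085,0,0,0]]

```text
time: 8.78
tool_pos: [482.0, 281.9, 150.0]
tcp_rot: [-0.047, 1.558, -2.921]
contact_force: [1.5, 0.3, 0.2]
grip_width: 91.6
```

Run:
```python
from h import *
go([465,165.3,145]);print(state()[1].round(3))
```

```text
t 8.78 pos [482.  281.9 150. ] shift mm tool [  5.5 108.   47.1] world [ -17.  -116.6   -5. ] n 118.0
[[-0.013  0.264 -0.965]
 [-0.003 -0.965 -0.264]
 [-1.    -0.001  0.013]]
```

Emit:
step_arm:
  targets:
    - [[0,0.03,0.013,0],[0,0.06,0.026,0],[0,0.09,0.039,0],[0,0.108,0.047,0],[0,0.108,0.047,0]]

```text
time: 9.2
tool_pos: [464.0, 162.2, 149.5]
tcp_rot: [0.007, 1.555, -2.871]
contact_force: [-0.5, -0.8, 0.4]
grip_width: 91.9
```

Emit:
step_arm:
  targets:
    - [[0,0,0,0],[0,0,0,0],[0,0,0,0],[0,0,0,0],[0,0,0,0]]

```text
time: 9.62
tool_pos: [464.0, 162.9, 149.3]
tcp_rot: [0.003, 1.555, -2.874]
contact_force: [-0.2, -0.3, 0.1]
grip_width: 92.0
```

Run:
```python
from h import *
go([465,165.3,62]);print(state()[1].round(3)[:,0])
c=snap("wrist","w2");D=c["depth"];uv=np.argwhere((D>50))[:,::-1]
o,d=ray(c,uv);X=o+d*D[uv[:,1],uv[:,0]][:,None]
m=(abs(X[:,2]-109)<4)&(np.hypot(X[:,0]-465,X[:,1]-165)<38)
print(m.sum(),cv2.minEnclosingCircle(X[m,:2].astype(np.float32)),np.percentile(X[m,:2],[1,99],axis=0),proj(c,[[465,165.3,109]]))
```

```text
t 9.62 pos [464.  162.9 149.3] shift mm tool [87.3 -2.  -3. ] world [  1.    2.4 -87.3] n 87.0
[-0.015 -0.004 -1.   ]
4756 ((461.2796325683594, 165.36631774902344), 23.176679611206055) [[441.13933561 144.93061943]
 [482.55313119 186.12346556]] [[319.26586551 268.70742977]]
```

View pics/w2.png

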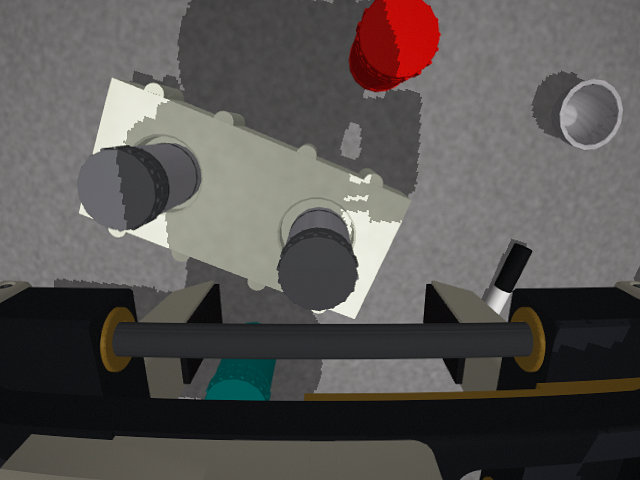

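Left can stands upright in its nest. The right cap centre is at about (318,272), which is world (461.5,165.4).

Emit:
step_arm:
  targets:
    - [[0.01,-0.002,0,0],[0.03,-0.003,0.0005,0],[0.05,-0.003,0.0005,0],[0.065,-0.003,0.0005,0],[0.065,-0.003,0.0005,0]]

```text
time: 10.08
tool_pos: [459.7, 165.3, 81.8]
tcp_rot: [-0.016, 1.549, -2.892]
contact_force: [-0.7, 0.2, -0.0]
grip_width: 91.9
```

Emit:
step_arm:
  targets:
    - [[0.005,0,0,0],[0.01,0,0,0],[0.016,0,0,0],[0.021,0,0,0],[0.021,0,0,0]]

```text
time: 10.5
tool_pos: [458.9, 165.2, 60.2]
tcp_rot: [-0.02, 1.549, -2.896]
contact_force: [-0.9, -0.4, 0.6]
grip_width: 91.6
```

Run:
```python
from h import *
go([461.5,165.4,62]);print(state()[1].round(3)[:,0])
```

```text
t 10.5 pos [458.9 165.2  60.2] shift mm tool [-1.9  0.4 -2.5] world [2.6 0.2 1.8] n 3.0
[-0.022 -0.005 -1.   ]
```

Emit:
step_arm:
  targets:
    - [[-0.001,0,-0.002,0],[-0.001,0,-0.0025,0],[-0.001,0,-0.0025,0],[-0.001,0,-0.0025,0],[-0.001,0,-0.0025,0]]

```text
time: 10.92
tool_pos: [461.5, 165.8, 61.3]
tcp_rot: [-0.019, 1.549, -2.895]
contact_force: [0.6, -0.6, 0.4]
grip_width: 91.8
```

Emit:
step_arm:
  targets:
    - [[0,0,0,0],[0,0,0,0],[0,0,0,0],[0,0,0,0],[0,0,0,0]]
  jaw: 1

```text
time: 11.33
tool_pos: [461.5, 165.8, 61.3]
tcp_rot: [-0.018, 1.549, -2.894]
contact_force: [-0.7, 0.1, 0.5]
grip_width: 62.9
```

Emit:
step_arm:
  targets:
    - [[0,0,0,0],[0,0,0,0],[0,0,0,0],[0,0,0,0],[0,0,0,0]]

```text
time: 11.75
tool_pos: [461.5, 165.7, 61.3]
tcp_rot: [-0.012, 1.549, -2.888]
contact_force: [-0.5, -0.6, -0.5]
grip_width: 43.4
```

Emit:
step_arm:
  targets:
    - [[0,0,0,0],[0,0,0,0],[0,0,0,0],[0,0,0,0],[0,0,0,0]]

```text
time: 12.17
tool_pos: [461.5, 165.7, 61.3]
tcp_rot: [-0.011, 1.549, -2.887]
contact_force: [0.2, 0.1, -0.5]
grip_width: 43.8
```

Emit:
step_arm:
  targets:
    - [[-0.01,0,0,0],[-0.025,0,0,0],[-0.04,0,0,0],[-0.06,0,0,0],[-0.08,0,0,0]]

```text
time: 12.58
tool_pos: [462.2, 166.1, 141.8]
tcp_rot: [-0.025, 1.546, -2.9]
contact_force: [0.6, -0.0, -6.2]
grip_width: 43.2
```

Emit:
step_arm:
  targets:
    - [[0,0,0,0],[0,0,0,0],[0,0,0,0],[0,0,0,0],[0,0,0,0]]

```text
time: 13.0
tool_pos: [461.4, 165.9, 140.5]
tcp_rot: [-0.031, 1.544, -2.907]
contact_force: [-0.5, -0.4, -5.6]
grip_width: 43.5
```

Emit:
step_arm:
  targets:
    - [[0,0,0,0],[0,0,0,0],[0,0,0,0],[0,0,0,0],[0,0,0,0]]

```text
time: 13.42
tool_pos: [461.4, 165.9, 140.5]
tcp_rot: [-0.03, 1.544, -2.906]
contact_force: [-0.1, 0.7, -5.9]
grip_width: 43.5
```

Run:
```python
from h import *
F=[]
for i in range(4):
    o,R=state();F.append(np.r_[o["contact_force"],o["tau"][1:3]]); c=bot.capture("top")
print(np.array(F).round(2),o["grip_width"],R.round(3));go([487,-204,185])
```

```text
[[ -0.12   0.7   -5.92 -44.58 -22.7 ]
 [ -0.73  -0.99  -5.61 -44.6  -22.72]
 [  0.72   0.77  -4.58 -44.62 -22.73]
 [ -0.07   0.19  -5.73 -44.63 -22.74]] 43.32959651299896 [[-0.026  0.263 -0.965]
 [-0.006 -0.965 -0.262]
 [-1.    -0.001  0.027]]
t 13.62 pos [461.4 165.9 140.6] shift mm tool [-42.7 363.6  73.6] world [  25.6 -369.9   44.4] n 373.0
```

The right can reads about -5.5 N against -2.2 N for the left, so the right is heavier. Carrying it to the window.

Emit:
step_arm:
  targets:
    - [[0,0.015,0.003,0],[0,0.04,0.008,0],[0,0.07,0.014,0],[0,0.1,0.02,0],[0,0.13,0.026,0]]

```text
time: 14.03
tool_pos: [470.5, 32.6, 141.4]
tcp_rot: [-0.025, 1.544, -2.9]
contact_force: [1.0, 0.2, -5.8]
grip_width: 43.7
```

Emit:
step_arm:
  targets:
    - [[0,0.03,0.006,0],[0,0.06,0.012,0],[0,0.09,0.018,0],[0,0.12,0.024,0],[0,0.14,0.028,0]]

```text
time: 14.45
tool_pos: [480.5, -112.7, 142.2]
tcp_rot: [0.023, 1.545, -2.853]
contact_force: [-0.8, 0.7, -5.3]
grip_width: 43.4
```

Emit:
step_arm:
  targets:
    - [[0,0.02,0.004,0],[0,0.035,0.007,0],[0,0.045,0.009,0],[0,0.055,0.011,0],[0,0.055,0.011,0]]

```text
time: 14.87
tool_pos: [484.6, -170.1, 142.5]
tcp_rot: [0.056, 1.545, -2.822]
contact_force: [-0.8, 0.7, -4.6]
grip_width: 43.5
```

Emit:
step_arm:
  targets:
    - [[0,0,0,0],[0,0,0,0],[0,0,0,0],[0,0,0,0],[0,0,0,0]]

```text
time: 15.28
tool_pos: [484.6, -169.5, 142.6]
tcp_rot: [0.055, 1.545, -2.821]
contact_force: [0.0, 0.3, -5.3]
grip_width: 43.8
```

Run:
```python
from h import *
go([487,-204,121]);print(state()[1].round(3))
c=snap("wrist","w3");print(proj(c,[[487.4,-204.3,35]]))
```

```text
t 15.28 pos [ 484.6 -169.5  142.6] shift mm tool [21.8 33.9  6.2] world [  2.4 -34.5 -21.6] n 41.0
[[-0.024  0.262 -0.965]
 [-0.008 -0.965 -0.262]
 [-1.     0.001  0.026]]
[[370.27004443 245.14664524]]
```

View pics/w3.png

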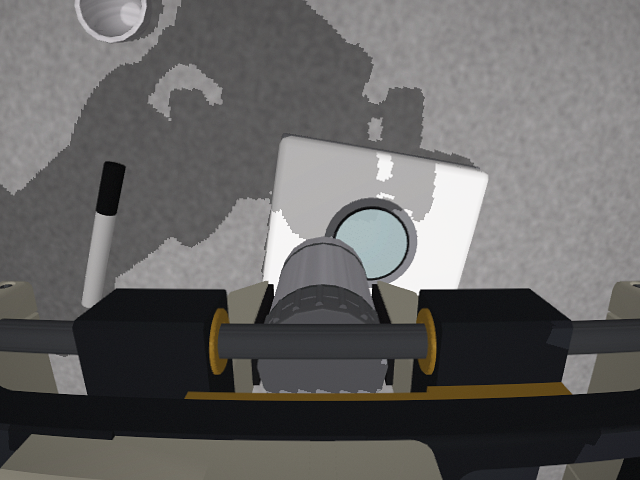

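The wrist view shows the glass window centred at about (371,243) with a predicted (370,245), and the can held just beside it at about (323,350).

Run:
```python
from h import *
c=load("w3");print("win",onplane(c,[(371.5,243.5),(372,242)],35))
# can lower rim: fit circle of base from visible body depth points
D=c["depth"];uv=np.argwhere((D>50))[:,::-1];o,d=ray(c,uv);X=o+d*D[uv[:,1],uv[:,0]][:,None]
near=np.hypot(X[:,0]-484.6,X[:,1]+169.5)<32
from scipy.optimize import least_squares
for z0,z1 in((108,118),(118,130),(130,142),(142,155)):
    p=X[near&(X[:,2]>z0)&(X[:,2]<z1)][:,:2]
    if len(p)<30: print(z0,len(p));continue
    r=least_squares(lambda q:np.hypot(p[:,0]-q[0],p[:,1]-q[1])-22,[484,-169],loss="soft_l1").x;print(z0,len(p),r.round(1))
t=load("t0");g=cv2.cvtColor(t["color"],cv2.COLOR_RGB2GRAY)
print(onplane(t,[(398.9,241.1)],35))
```

```text
win [[ 488.81704897 -204.78820628   35.        ]
 [ 489.98831734 -204.80050877   35.        ]]
108 368 [ 483.8 -169.7]
118 613 [ 483.9 -169.6]
130 687 [ 483.8 -169.5]
142 1481 [ 484.1 -169.4]
[[ 487.41510972 -204.38888172   35.        ]]
```

Emit:
step_arm:
  targets:
    - [[0,0.01,0.001,0],[0,0.02,0.002,0],[0.004,0.028,0.003,0],[0.008,0.035,0.004,0],[0.01,0.035,0.004,0]]

```text
time: 15.75
tool_pos: [489.6, -206.4, 131.9]
tcp_rot: [0.062, 1.545, -2.817]
contact_force: [-0.6, 0.8, -4.3]
grip_width: 43.4
```

Emit:
step_arm:
  targets:
    - [[0.003,0,0,0],[0.007,0,0,0],[0.01,0,0,0],[0.0115,0,0,0],[0.0115,0,0,0]]

```text
time: 16.17
tool_pos: [489.0, -206.0, 119.9]
tcp_rot: [0.029, 1.544, -2.849]
contact_force: [0.2, -0.1, -5.2]
grip_width: 43.4
```

Emit:
step_arm:
  targets:
    - [[0,0,0,0],[0,0,0,0],[0,0,0,0],[0,0,0,0],[0,0,0,0]]

```text
time: 16.58
tool_pos: [489.1, -206.0, 120.0]
tcp_rot: [0.04, 1.544, -2.838]
contact_force: [0.4, -0.9, -5.8]
grip_width: 43.3
```

Run:
```python
from h import *
go([489.2,-204.6,121.3]);print(state()[1].round(3)[:,0])
from scipy.optimize import least_squares
c=snap("wrist","w4");D=c["depth"];uv=np.argwhere((D>50))[:,::-1];o,d=ray(c,uv);X=o+d*D[uv[:,1],uv[:,0]][:,None]
near=np.hypot(X[:,0]-488.6,X[:,1]+204.6)<32
for z0,z1 in((87,97),(97,110),(110,120),(120,135)):
    p=X[near&(X[:,2]>z0)&(X[:,2]<z1)][:,:2]
    r=least_squares(lambda q:np.hypot(p[:,0]-q[0],p[:,1]-q[1])-22,[488,-204],loss="soft_l1").x;print(z0,len(p),r.round(1))
zz=X[near&(X[:,2]>60)][:,2];print("base z",np.percentile(zz,[0.2,1]))
s=snap("scene","s2");cv2.imwrite("pics/s2c.png",cv2.resize(s["color"][130:360,190:430],None,fx=2.5,fy=2.5)[...,::-1])
```

```text
t 16.58 pos [ 489.1 -206.   120. ] shift mm tool [-1.3 -1.4 -0.4] world [0.1 1.4 1.3] n 2.0
[-0.025 -0.008 -1.   ]
87 329 [ 488.3 -206.3]
97 729 [ 488.4 -206.2]
110 603 [ 488.3 -206.1]
120 1771 [ 488.6 -205.8]
base z [86.89105617 94.13218438]
```

View pics/s2c.png

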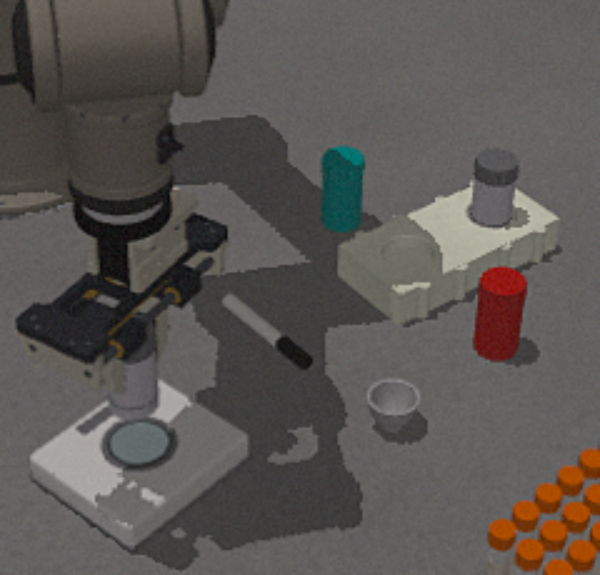

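View pics/w4.png

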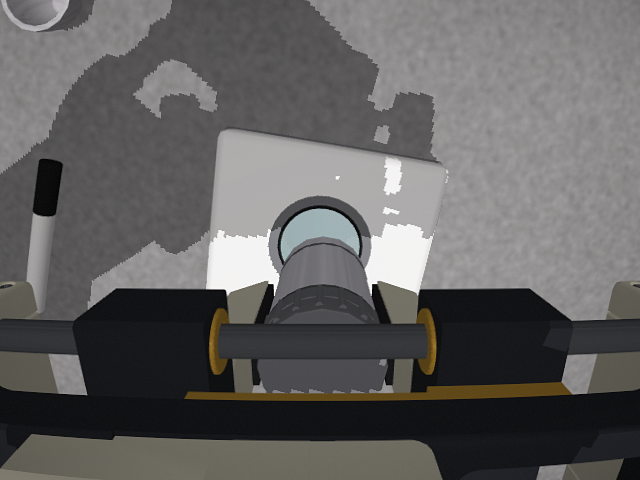

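Left can stands free in its nest and the bystanders are unmoved. The can is over the window about 1.5 mm off in the jaw direction, so I trim that and 1 mm in height.

Emit:
step_arm:
  targets:
    - [[-0.0005,-0.001,0,0],[-0.001,-0.0015,0,0],[-0.001,-0.0015,0,0],[-0.001,-0.0015,0,0],[-0.001,-0.0015,0,0]]

```text
time: 17.1
tool_pos: [488.7, -204.6, 121.0]
tcp_rot: [0.036, 1.544, -2.842]
contact_force: [0.1, -1.7, -6.0]
grip_width: 43.6
```

Emit:
step_arm:
  targets:
    - [[0,0,0,0],[0,0,0,0],[0,0,0,0],[0,0,0,0],[0,0,0,0]]

```text
time: 17.52
tool_pos: [488.7, -204.6, 121.0]
tcp_rot: [0.037, 1.544, -2.841]
contact_force: [0.2, -0.2, -4.5]
grip_width: 43.3
```

Run:
```python
from h import *
go([489.2,-204.6,121.3]);o,_=state();print(o["contact_force"],abs(o["dq"]).max(),o["grip_width"])
print(bot.close_job())
```

```text
t 17.52 pos [ 488.7 -204.6  121. ] shift mm tool [-0.3  0.1 -0.4] world [0.5 0.  0.3] n 1.0
[ 0.22147281 -0.23615782 -4.54015527] 0.0014329741891340978 43.2885895326163
the job is handed in; nothing more can be done
None
```

I handed the job in at 17.5 s on the robot's clock, with the right canister held over the reader window because it is the heavier one.

- **Weighing:** The left canister, lifted about 80 mm, read about 2.3 N. I set it back in its nest and let go. The right canister, lifted the same way, read about 5.5 N.
- **Final hold:** The right canister is still, within about 1–2 mm of the window centre, with its base about 50 mm above the glass. The base height comes from the tool position.
- **Left canister and other objects:** The left canister stands free and upright in its own nest. I saw nothing else moved in the last scene picture.

**Checks that were less clean:**
- **Tool tilt:** The tool itself leans about 1.5°, but a depth fit along the held canister showed it upright to within about 1°.
- **Set-down force:** Putting the left canister back gave a brief wrist force of about 27 N, below the 120 N limit.
- **Camera disagreement:** The top camera placed the cap centres 3–5 mm away from where the wrist camera did, so I used the wrist values for the grasps. The two agreed on the window to within about 2 mm.

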